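# Test the trip bar and reset it

### The job

Test the yellow trip bar by touch: with the fingers shut, press its red end down lightly and run the fingertips along the top of the bar, round the bend to the green end, in one stroke that keeps the bar part-way down all along, neither lifting off on the way nor driving it down to its stop. Then lift off and push the blue reset button fully in and let it out again. Do not pick up, shove or tip anything: the trip bar's foot and the loose parts round it stay where they are.

Things in the scene. Friction and masses are not known exactly. Their poses are not given: they have to be found in the camera images.
- trip_bar_foot: dark L-shaped steel foot of the trip bar, 12 mm thick, 164 x 145 mm, legs 60 mm wide, about 2 kg, loose on the bench; origin on its underside, z up. Above it runs the yellow bar, 16 mm in diameter, crest at z 50 mm: from (-50, 60) mm (red end) 70 mm along -y, a quarter bend of radius 50 about (0, -10), then along +x from (0, -60) to (51.5, -60) (green end)
- mark_0 (a point): point on the crest of the bar as it stands at rest, at its red end, 0 mm along the bar from the red end; carried by the foot, so it does not sink with the bar
- mark_1 (a point): point on the crest of the bar as it stands at rest, at its first black ring, 40 mm along the bar from the red end; carried by the foot, so it does not sink with the bar
- mark_2 (a point): point on the crest of the bar as it stands at rest, at its second black ring, 80 mm along the bar from the red end; carried by the foot, so it does not sink with the bar
- mark_3 (a point): point on the crest of the bar as it stands at rest, at its third black ring, 120 mm along the bar from the red end; carried by the foot, so it does not sink with the bar
- mark_4 (a point): point on the crest of the bar as it stands at rest, at its fourth black ring, 160 mm along the bar from the red end; carried by the foot, so it does not sink with the bar
- mark_5 (a point): point on the crest of the bar as it stands at rest, at its green end, 200 mm along the bar from the red end; carried by the foot, so it does not sink with the bar
- trip_bar (a joint): how far the whole bar is pressed down, m: 0 up (at rest), 0.012 at its stop; it moves straight down wherever it is pressed and counts as pressed beyond 0.002; a spring lifts it, 2.7 N at the start, 8 N at the stop (5.4 N half-way)
- reset_box: grey control box 80 x 80 x 50 mm, fixed to the bench; origin at the centre of its underside, z up; the blue button stands on the middle of its top. It stands to the left or to the right of the trip bar
- reset_top (a point): centre of the top of the blue round reset button (30 mm across) on the grey box; presses straight down
- reset (a joint): how far the blue button is pushed in, m: 0 out, 0.006 fully in, pressed beyond 0.004; a spring of 5 N at full travel brings it out
- cradle: whitish metal bearing cradle, a flat plate with a raised dark-edged rail along two sides, 66 x 65 mm, 11 mm high, loose; origin under its centre; leave alone
- elbow_fitting: black and brass-coloured elbow pipe fitting, 63 x 82 x 44 mm, loose; origin under its centre; leave alone
- brass_bush: brass-coloured bush lying on its side, 52 mm thick, 94 mm long, loose; origin under its centre; leave alone
Not all that is in view belongs to the job. Of the things that look like the reset_box, the smaller one is meant.

How it is judged:
On the way, in this order (a step that is already met when the one before it is completed fails the run):
1. the fingertips press the bar at its red end (horizontal distance between the grasp point and mark_0 below 0.016 m and value of joint trip_bar above 0.002 m and contact force between the fingers and trip_bar_foot above 0.3 N), for 0.1 s.
2. the fingertips press the bar at its first black ring (horizontal distance between the grasp point and mark_1 below 0.016 m and value of joint trip_bar above 0.002 m and contact force between the fingers and trip_bar_foot above 0.3 N), for 0.1 s.
3. the fingertips press the bar at its second black ring (horizontal distance between the grasp point and mark_2 below 0.016 m and value of joint trip_bar above 0.002 m and contact force between the fingers and trip_bar_foot above 0.3 N), for 0.1 s.
4. the fingertips press the bar at its third black ring (horizontal distance between the grasp point and mark_3 below 0.016 m and value of joint trip_bar above 0.002 m and contact force between the fingers and trip_bar_foot above 0.3 N), for 0.1 s.
5. the fingertips press the bar at its fourth black ring (horizontal distance between the grasp point and mark_4 below 0.016 m and value of joint trip_bar above 0.002 m and contact force between the fingers and trip_bar_foot above 0.3 N), for 0.1 s.
6. the fingertips press the bar at its green end (horizontal distance between the grasp point and mark_5 below 0.016 m and value of joint trip_bar above 0.002 m and contact force between the fingers and trip_bar_foot above 0.3 N), for 0.1 s.
7. the blue reset button is pushed in by the fingertips (value of joint reset above 0.004 m and contact force between the fingers and reset_box above 0.3 N), for 0.1 s.
At the end, for the whole second after the job is handed in: the bar has sprung up again (within 1 mm of its rest height), the reset button is out, the ends of the trip bar have shifted by less than 20 mm and the bystanders by less than 15 mm, and all is at rest (value of joint trip_bar below 0.001 m and value of joint reset below 0.0015 m and angle between trip_bar_foot's own z axis and vertical below 0.05 rad and distance of each of mark_0, mark_5 from where it was at the start of the episode below 0.02 m and distance of each of cradle, elbow_fitting, brass_bush from where it was at the start of the episode below 0.015 m and linear speed of each of cradle, elbow_fitting, brass_bush, trip_bar_foot below 0.02 m/s); the robot touches nothing.
It fails at once if the trip bar is driven down to its stop (more than 11 mm of its 12 mm) (value of joint trip_bar above 0.011 m).
It fails at once if the fingertips lift off along the way: they are low over the middle of the bar (less than about 20 mm above it) while it is not pressed (value of joint trip_bar below 0.001 m and height (world z) of the grasp point below 0.088 m and (horizontal distance between the grasp point and mark_1 below 0.012 m or horizontal distance between the grasp point and mark_2 below 0.012 m or horizontal distance between the grasp point and mark_3 below 0.012 m or horizontal distance between the grasp point and mark_4 below 0.012 m)).
It fails at once if the trip bar is shoved, lifted or tipped (an end moved by more than 20 mm) (distance of any of mark_0, mark_5 from where it was at the start of the episode above 0.02 m).
It fails at once if a loose part nearby is moved by more than 15 mm (distance of any of cradle, elbow_fitting, brass_bush from where it was at the start of the episode above 0.015 m).
It also fails if it takes over 51 s, if anything falls off the work surface, if the arm or the gripper's body presses on something with over 40 N, if the wrist force passes 120 N, or if a joint passes its speed limit or range.

### The arm

A 7-joint arm with a two-finger parallel gripper is mounted at the origin on a cart in front of the work surface, level with it; the furniture and walls round the work are solid. World frame = base frame: x ahead of the robot, y to its left, z up, the work surface at z = 0. Lengths are in m, angles in rad, forces in N, time in s.
With the tool pointing down it reaches from about 0.4 to 0.75 m from the base axis. Payload 19.5 kg.
Tool frame: the origin (TCP) lies midway between the tips of the shut fingers; the grasp point (between the pads) lies 19 mm behind it; z points along the fingers, y is the direction in which the jaws open and shut (so a half turn about z gives the same grasp; the last joint's range is limited). The gripper opens to 85 mm and grips with 20 to 120 N. Pads are 22 mm wide; open, the fingers measure 114 mm over their backs; the gripper's body (76 mm by 85 mm) begins 54 mm behind the grasp point. The pads swing forward as they close: fully open they stand 13 mm farther back than shut.
Start: joints at [-1.239, 0.707, -0.028, 1.485, 0.022, 0.951, -0.075], TCP at [0.21, 0.535, 0.231] pointing down, gripper open.
Joint ranges: [-2.71, 2.71], [-0.32, 2.16], [-1.57, 1.52], [0, 2.45], [-1.46, 4.6], [0, 2.02], [-2.83, 2.83]. Speed limits (rad/s): [1.89, 1.89, 2.57, 2.57, 3.01, 3.01, 3.01].

### API

Orientations are given as a unit quaternion [x, y, z, w].
In Python, from cell import status, snapshot, env gives the robot as it stands.
- The arm moves only by the tool play_rows, never from a script. Its arguments are lists of equal length, an entry for each row: "slide": the shift along the world's x, y, z in mm, a list of three; "dr": the turn, a rotation vector about the world's x, y, z in degrees, a list of three; "grip": the finger opening in mm, from 0 to 85.4. In form: {"slide": [[tx, ty, tz], ...], "dr": [[rx, ry, rz], ...], "grip": [grip, ...]}. A call has 1 to 10 rows; each row shifts and turns the pose as measured when the row begins; what a row does not reach is not made up. A row lasts 1/12 s, in which the tool goes at most 41.7 mm and 7.16 degrees, less where a joint would pass 70% of its speed; a pose out of reach is approached as far as the arm can. A call with a gripper value outside its range is refused whole. The fingers move at their own pace and stop on an object; "squeeze" is the grip in N (left out, the last holds). Time passes only in rows, so rows that do not move let the fingers close. It gives the time, the measured TCP pose, the force and the opening at its end, in the units of the state.
- status.read_state(): the state, without advancing time (a new reading comes with each control period).
- snapshot(name): name is "scene" or "side" or "wrist"; returns a dict with "pixels" (400x640x3 uint8, blue, green, red), "z_map" (400x640 float32, m along the optical axis (not along the pixel's ray), 0 where there is no reading), "K" (3x3 intrinsics, pixels), "extrinsics" (4x4, takes a point from world to camera coordinates). Camera axes: x right, y up, looking along -z (the intrinsics and any distortion apply to the point x, -y, -z); pixel columns grow to the right and rows downward; lengths in m; the calibration is good to about 2 mm. A picture is of the moment at which its call begins.
- env.job_done(): hands the job in, once; it reports no verdict.
The state is a dict: "time": time; "joints": joint angles; "qvel": joint speeds; "tau": joint torques, N m; "eef_pos": TCP position; "tool_rot": TCP orientation; "ft_force": force on the tool from outside, world axes, zero at the start; "wrist_torque": the same for the moment, N m; "gripper_width": finger opening in m.
Only numpy, scipy, OpenCV 4.12 (cv2) and the standard library are available. Lean on these libraries where they do the work, as an engineer would, in place of code of your own. Each camera call takes 0.05 s, during which the arm holds its last target.

## Working session

There is one attempt and no reset: what is moved stays moved. The work goes in short steps, Python scripts to look and compute and a tool call to move; the robot and the scene stay as the last step left them, time stands still between calls to the robot, and variables do not carry over. Pictures are saved under pics/ and viewed, and the job is handed in when it is done.

Besides the shell and the picture viewer there is one more tool, called after "Call:" by a JSON object that holds its "op" and its "data", one argument or row to a line. play_rows: Moves the arm, as the interface text tells. Its arguments: {"type":"object","properties":{"slide":{"type":"array","items":{"type":"array","items":{"type":"number"}}},"dr":{"type":"array","items":{"type":"array","items":{"type":"number"}}},"grip":{"type":"array","items":{"type":"number"}},"squeeze":{"type":"number"}},"required":["slide","dr","grip"]}

```bash
ls; mkdir -p pics; cat > h.py <<'E'
import numpy as np, cv2
from cell import status, snapshot, env
def grab(n,tag):
    s=snapshot(n); cv2.imwrite(f'pics/{tag}.png',s['pixels']); np.savez(f'{tag}.npz',**{k:s[k] for k in('pixels','z_map','K','extrinsics')}); return s
def pts(s):
    K=s['K'];E=s['extrinsics'];z=s['z_map'];v,u=np.mgrid[0:400,0:640]
    X=np.stack([(u-K[0,2])/K[0,0]*z,-(v-K[1,2])/K[1,1]*z,-z],-1)
    return (X-E[:3,3])@E[:3,:3]
E
python3 - <<'E'
from h import *
for n in('scene','side','wrist'):
    s=grab(n,n+'0'); print(n,s['extrinsics'].round(3).tolist(),s['K'].tolist(),[k for k in s])
print(status.read_state())
E
```

```text
pics
scene [[0.858, -0.513, -0.023, -0.434], [0.287, 0.441, 0.85, -0.21], [-0.426, -0.736, 0.526, -0.869], [0.0, 0.0, 0.0, 1.0]] [[395.70651780043596, 0.0, 319.7168458394231], [0.0, 395.70651780043596, 191.46118235438573], [0.0, 0.0, 1.0]] ['pixels', 'z_map', 'K', 'extrinsics']
side [[0.802, 0.597, -0.007, -0.391], [-0.251, 0.347, 0.904, 0.066], [0.542, -0.723, 0.428, -1.273], [0.0, 0.0, 0.0, 1.0]] [[396.820126384594, 0.0, 313.84087676209765], [0.0, 396.820126384594, 197.55037172260884], [0.0, 0.0, 1.0]] ['pixels', 'z_map', 'K', 'extrinsics']
wrist [[0.364, 0.931, -0.001, -0.574], [-0.888, 0.347, -0.303, 0.041], [-0.282, 0.112, 0.953, -0.379], [0.0, 0.0, 0.0, 1.0]] [[309.18505634834463, 0.0, 320.5772492761512], [0.0, 309.18505634834463, 199.2321715513242], [0.0, 0.0, 1.0]] ['pixels', 'z_map', 'K', 'extrinsics']
{'time': 0.15, 'joints': array([-1.23870374,  0.70694314, -0.02758759,  1.48486881,  0.0220035 ,
        0.95090601, -0.07551249]), 'qvel': array([-0.00016059, -0.00076573, -0.00139862, -0.00064565,  0.00015721,
        0.00011394,  0.00093589]), 'tau': array([ 3.99236324e-04, -8.83301640e+01,  1.23423658e+00, -2.36193895e+01,
        1.68196176e-02,  5.34904859e-03,  3.12228195e-06]), 'eef_pos': array([0.20990217, 0.53511213, 0.23095019]), 'tool_rot': array([ 1.85827338e-01,  9.82582328e-01, -4.07702549e-04, -5.49698248e-05]), 'ft_force': array([-0.33079206,  0.7239924 ,  0.8235105 ]), 'wrist_torque': array([-0.01627216, -0.06299445, -0.04141836]), 'gripper_width': 0.08533394505391943}
```

View pics/scene0.png

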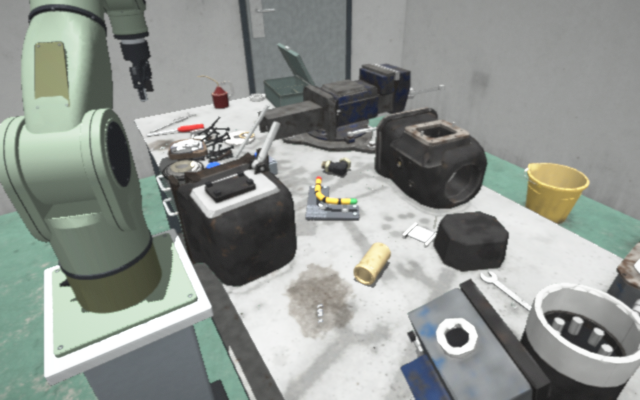

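View pics/side0.png

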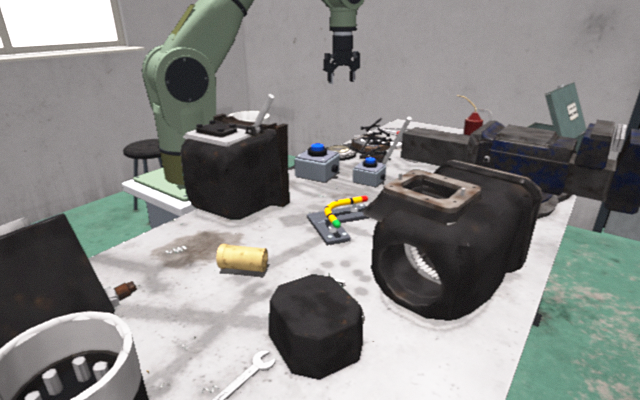

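View pics/wrist0.png

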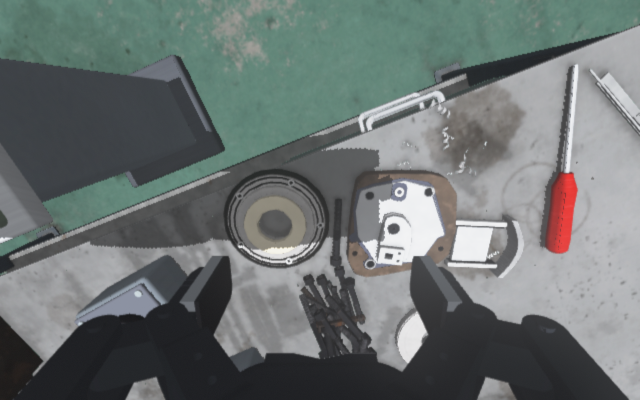

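The scene camera shows the bar at about (338,200), red end (318,181) and green end (354,203). The side camera shows red (365,199), green (337,223), and two blue-button boxes at (317,162) and (369,172), the right one looking smaller. Next I'll measure all of these.

```bash
cat > m.py <<'E'
from h import *
import sys
def comps(n,tag=None,rng=None):
    s=dict(np.load(f'{n}.npz')); P=pts(s); hsv=cv2.cvtColor(s['pixels'],cv2.COLOR_BGR2HSV)
    R={'red':[((0,150,90),(7,255,255)),((173,150,90),(180,255,255))],'yellow':[((20,150,90),(35,255,255))],'green':[((45,150,90),(80,255,255))],'blue':[((108,180,60),(130,255,255))]}
    for c,l in R.items():
        m=sum(cv2.inRange(hsv,a,b) for a,b in l)
        k,lab,st,ce=cv2.connectedComponentsWithStats(m)
        for i in range(1,k):
            if st[i,4]<12: continue
            p=P[(lab==i)&(s['z_map']>0)]
            if len(p): print(n,c,ce[i].round(1),st[i,4],'med',np.median(p,0).round(4),'min',p.min(0).round(3),'max',p.max(0).round(3))
for a in sys.argv[1:]: comps(a)
E
python3 m.py scene0 side0
python3 - <<'E'
from h import *
for n,b in(('scene0',(290,170,370,230)),('side0',(285,135,400,255))):
    s=np.load(n+'.npz');x0,y0,x1,y1=b
    cv2.imwrite(f'pics/{n}c.png',cv2.resize(s['pixels'][y0:y1,x0:x1],None,fx=6,fy=6,interpolation=cv2.INTER_CUBIC)[:600,:800])
E
```

```text
scene0 red [189.9 127.7] 91 med [0.3648 0.7837 0.0191] min [0.326 0.766 0.009] max [0.412 0.805 0.027]
scene0 yellow [318.6 195.5] 21 med [0.5151 0.02   0.0486] min [0.512 0.003 0.042] max [0.526 0.045 0.054]
scene0 yellow [330.9 201.5] 20 med [ 0.53   -0.0171  0.0461] min [ 0.522 -0.03   0.043] max [ 0.544 -0.008  0.049]
scene0 yellow [344.5 202.4] 16 med [ 0.5609 -0.0398  0.0443] min [ 0.552 -0.046  0.042] max [ 0.568 -0.035  0.049]
side0 red [475.  117.7] 63 med [0.5836 0.9877 0.0739] min [0.56  0.971 0.059] max [0.605 1.002 0.092]
side0 red [364.4 198. ] 25 med [0.5728 0.1018 0.0456] min [0.565 0.096 0.039] max [0.578 0.11  0.05 ]
side0 yellow [356.8 199.3] 47 med [0.5605 0.0853 0.0459] min [0.55  0.073 0.038] max [0.569 0.098 0.05 ]
side0 yellow [335.1 207.5] 211 med [0.5386 0.0208 0.0473] min [ 0.513 -0.049  0.011] max [0.58  0.07  0.051]
side0 green [336.2 223.1] 45 med [ 0.5888 -0.0515  0.046 ] min [ 0.547 -0.057  0.006] max [0.596 0.022 0.05 ]
side0 blue [317.3 147.8] 57 med [0.3197 0.2432 0.0924] min [0.3   0.235 0.085] max [0.329 0.27  0.099]
side0 blue [370.1 160.4] 38 med [0.4766 0.2991 0.0672] min [0.397 0.291 0.009] max [0.485 0.475 0.072]
```

```bash
python3 - <<'E'
from h import *
s=dict(np.load('side0.npz'));P=pts(s)
for v,u in((162,300),(165,325),(172,317),(166,360),(168,380),(178,370),(182,370),(148,317),(161,370),(230,320),(240,330),(255,240)): print(u,v,P[v,u].round(4))
E
```

```text
300 162 [0.2861 0.1982 0.053 ]
325 165 [0.3693 0.2155 0.0559]
317 172 [0.3457 0.2065 0.0306]
360 166 [0.4522 0.2833 0.0501]
380 168 [0.5071 0.3089 0.0479]
370 178 [0.4947 0.2723 0.0245]
370 182 [0.4956 0.272  0.0118]
317 148 [0.3213 0.2402 0.0941]
370 161 [0.4785 0.2963 0.068 ]
320 230 [ 0.5418 -0.0488  0.011 ]
330 240 [ 0.5867 -0.0722  0.0111]
240 255 [ 0.5037 -0.267   0.0429]
```

View pics/side0c.png

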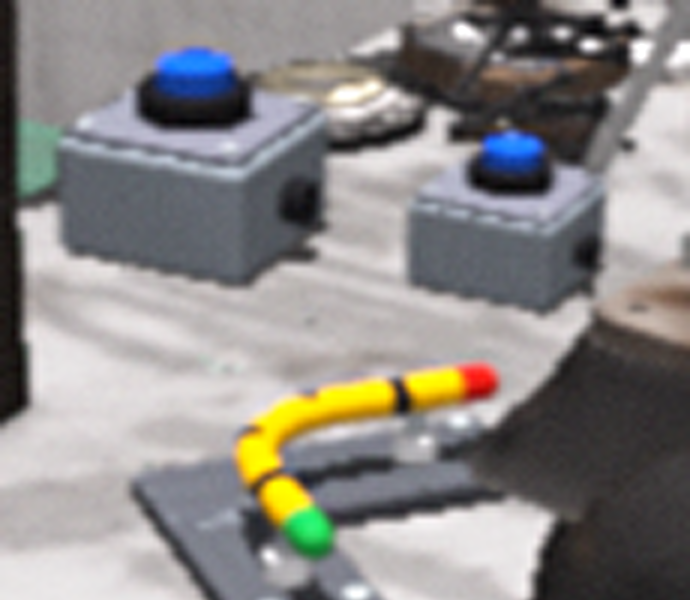

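View pics/scene0c.png

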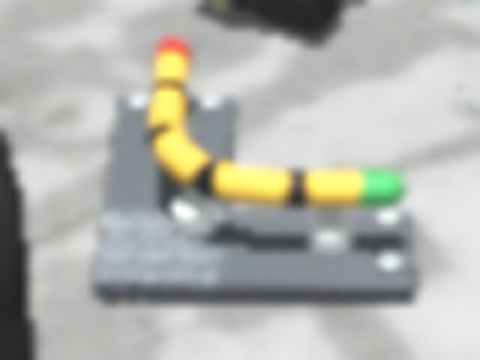

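```bash
python3 - <<'E'
from h import *
H={}
for n in('scene0','side0'):
    s=dict(np.load(n+'.npz'));P=pts(s)[(s['z_map']>0)]
    for p in P:
        if .15<p[0]<.9 and -.35<p[1]<.65 and p[2]<.6:
            k=(int(p[0]//.03),int(p[1]//.03)); H[k]=max(H.get(k,-1),p[2])
print('cm; rows y down, cols x'); print('      '+' '.join(f'{i*3:3d}' for i in range(5,30)))
for j in range(21,-12,-1): print(f'{j*3:4d}: '+' '.join(f'{int(round(H[(i,j)]*100)):3d}' if (i,j) in H else '  .' for i in range(5,30)))
E
```

```text
cm; rows y down, cols x
       15  18  21  24  27  30  33  36  39  42  45  48  51  54  57  60  63  66  69  72  75  78  81  84  87
  63:   .   0   0   3   3   3   3   3   1   0   2   2   2   2   0   0   .   .   .   .   .   .   .   .   .
  60:   .   0  31  33   4   4   3   3   0   1   2   2   2   2   1   0   .   .   .   .   .   .   .   .   .
  57: -81   1  35  35   4   4   4   3   0   2   2   2   2   2   0   0   .   .   .   .   .   .   .   .   .
  54:  41   0  35  50  51   5   5   3   0   0   2   2   2   2   1   0   .   .   .   .   .   .   .   .   .
  51:  51  50  50  51  51   3   3  11  11   8   0   2   0   0   0   0   0   .   .   .   .   .   .   .   .
  48:  52  52  52  52   3  11  12  14  15  11   0   1   0   1   0   0   2   2   2  19  20  19   .   .   .
  45:  35  35  52  52   3  11  11  14  16  10   4   0  15  15  15  15  15  15  15  20  20  20  20  20  20
  42: -79   2   3   3   3   2   5   3   0   4   9  11  15  15  15  15  15  15  15  20  20  20  20  20  20
  39: -79   0   2   3   2   1   0   0   .   .   0  14  19  19  15  15  15  15  15  20  20  20  20  20  20
  36: -79   0   
[... 1827 characters left out ...]
   0   0   0   0   0   0   0   0   0  18  21  21  21  21  21  21
 -18:   0  20  20  20  20  20  20  14   0   0   0   0   0   0   0   1   0   1  18  20  21  21  21  21  21
 -21:   .   0   0   0   0   0   0   0   0   0   0   0   0   0   0   1   1   1   1  14  17  18  18  19  18
 -24:   .   0   1   0   0   0   0   0   0   0   0   5   5   0   0   0   1   1   7   0   0   0   0   0   1
 -27:   .   0   0   0   0   0   0   0   0   5   5   5   5   5   0   0   1   8   8   8   7   0   0   0   0
 -30:   .   0   0   0   0   1   2   0   0   5   5   5   3   0   0   0   7   8   8   8   8   8   0   0   0
 -33:   .   0   0   0   0   1   1   0   0   0   0   0   0   0   0   0   8   8   8   8   8   8   0   0   0
```

Call:
{"op": "play_rows", "data": {
  "slide": [
    [0,0,20],
    [0,0,30],
    [21,-33,0],
    [21,-33,0],
    [21,-33,0],
    [21,-33,0],
    [21,-33,0],
    [21,-33,0],
    [21,-33,0],
    [21,-33,0]
  ],
  "dr": [
    [0,0,0],
    [0,0,0],
    [0,0,0],
    [0,0,0],
    [0,0,0],
    [0,0,0],
    [0,0,0],
    [0,0,0],
    [0,0,0],
    [0,0,0]
  ],
  "grip": [0,0,0,0,0,0,0,0,0,0],
  "squeeze": 30
}}

```text
time: 0.98
eef_pos: [0.3763, 0.2647, 0.2811]
tool_rot: [0.179, 0.984, -0.001, -0.001]
ft_force: [0.6, 0.7, -0.3]
gripper_width: -0.0
```

Call:
{"op": "play_rows", "data": {
  "slide": [
    [20,-30,0],
    [20,-30,0],
    [20,-30,0],
    [20,-30,0],
    [20,-30,0],
    [20,-30,0],
    [20,-30,0],
    [10,-15,0],
    [0,0,0],
    [0,0,0]
  ],
  "dr": [
    [0,0,0],
    [0,0,0],
    [0,0,0],
    [0,0,0],
    [0,0,0],
    [0,0,0],
    [0,0,0],
    [0,0,0],
    [0,0,0],
    [0,0,0]
  ],
  "grip": [0,0,0,0,0,0,0,0,0,0]
}}

```text
time: 1.82
eef_pos: [0.5336, 0.0173, 0.2801]
tool_rot: [0.184, 0.983, -0.002, -0.002]
ft_force: [0.4, 0.2, -0.4]
gripper_width: 0.0
```

```bash
python3 - <<'E'
from h import *
print(status.read_state())
s=grab('wrist','wrist1')
E
python3 m.py wrist1
```

```text
{'time': 1.8167, 'joints': array([-0.06102433,  0.59046866, -0.06111124,  1.54893359,  0.044064  ,
        1.00802013,  1.06423033]), 'qvel': array([ 0.03219122,  0.01638545,  0.01203233, -0.01762099,  0.00457309,
        0.0071852 ,  0.01429844]), 'tau': array([  3.16858783, -79.02962923,   1.7527296 , -25.27606666,
         0.23739927,   0.12026496,   0.35887895]), 'eef_pos': array([0.53363896, 0.01729766, 0.28006038]), 'tool_rot': array([ 0.18447474,  0.9828333 , -0.00221943, -0.00168595]), 'ft_force': array([ 0.40865085,  0.20972207, -0.43994277]), 'wrist_torque': array([-0.00422385, -0.06682632, -0.01141967]), 'gripper_width': 1.3651883240821073e-05}
wrist1 red [397.3 165.1] 148 med [0.5649 0.1041 0.0488] min [0.556 0.095 0.043] max [0.573 0.113 0.051]
wrist1 yellow [324.5 163. ] 903 med [0.5298 0.0214 0.0485] min [ 0.514 -0.029  0.042] max [0.551 0.073 0.052]
wrist1 yellow [381.4 161.5] 227 med [0.5535 0.0875 0.0484] min [0.543 0.075 0.042] max [0.566 0.1   0.051]
wrist1 yellow [292.  205.5] 186 med [ 0.5662 -0.0364  0.0488] min [ 0.555 -0.047  0.044] max [ 0.579 -0.026  0.052]
wrist1 green [289.3 219.6] 99 med [ 0.583  -0.0473  0.049 ] min [ 0.574 -0.054  0.046] max [ 0.591 -0.038  0.052]
wrist1 blue [566.7  10.6] 707 med [0.4699 0.3025 0.0711] min [0.456 0.292 0.062] max [0.482 0.321 0.074]
```

View pics/wrist1.png

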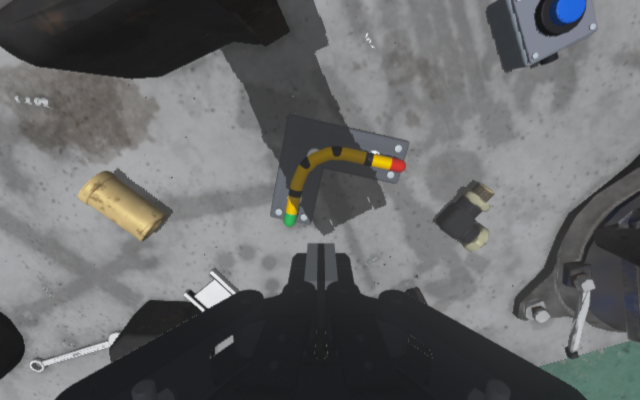

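The wrist view shows the bar: red end (398,165), green end (290,220), and black rings at about (367,159), (336,151), (309,161) and (296,194). The blue button is at (567,10). I'll fit the foot pose from the rings and ends.

```bash
cat > fit.py <<'E'
from h import *
import sys
s=dict(np.load(sys.argv[1]+'.npz'));P=pts(s);hsv=cv2.cvtColor(s['pixels'],cv2.COLOR_BGR2HSV)
m=(s['z_map']>0)&(P[...,2]>.042)&(P[...,2]<.056)&(P[...,0]>.49)&(P[...,0]<.62)&(P[...,1]>-.09)&(P[...,1]<.135)
bar=m.astype(np.uint8)
k,lab,st,ce=cv2.connectedComponentsWithStats(bar);i=1+st[1:,4].argmax();m=lab==i
print('bar px',m.sum(),'z max',np.percentile(P[m][:,2],95))
col=(hsv[...,1]>110)&(hsv[...,2]>60)
k,lab,st,ce=cv2.connectedComponentsWithStats((m&~col).astype(np.uint8))
for i in range(1,k):
    if st[i,4]>5: p=P[lab==i]; print('dark',ce[i].round(1),st[i,4],p.mean(0).round(4))
# direction lines & ends
def line(c,r):
    q=P[m][:,:2];q=q[np.linalg.norm(q-c,axis=1)<r];return q.mean(0),np.linalg.svd(q-q.mean(0))[2][0]
E
python3 - <<'E'
from h import *
grab('wrist','wrist2');grab('side','side2');print(status.read_state()['eef_pos'])
E
python3 fit.py wrist2; python3 m.py wrist2
```

```text
[0.5331727  0.01896045 0.28041555]
bar px 2133 z max 0.05037802374893344
dark [336.7 150.3] 73 [0.5209 0.0413 0.048 ]
dark [368.4 159.4] 95 [0.5453 0.0736 0.0479]
dark [305.2 162.9] 76 [5.214e-01 1.000e-04 4.800e-02]
dark [338.5 160. ] 12 [0.5334 0.0392 0.0445]
dark [391.  170.4] 7 [0.569  0.0955 0.0455]
dark [294.6 193.2] 88 [ 0.5525 -0.0269  0.048 ]
dark [288.3 225.1] 13 [ 0.5899 -0.0516  0.047 ]
wrist2 red [397.8 164.9] 148 med [0.5647 0.1047 0.0487] min [0.555 0.095 0.043] max [0.573 0.114 0.051]
wrist2 yellow [324.8 162.9] 905 med [0.5298 0.022  0.0485] min [ 0.514 -0.028  0.042] max [0.551 0.073 0.052]
wrist2 yellow [381.7 161.4] 227 med [0.5536 0.0879 0.0486] min [0.543 0.076 0.012] max [0.566 0.104 0.052]
wrist2 yellow [292.3 205.5] 188 med [ 0.5664 -0.0359  0.0487] min [ 0.555 -0.047  0.043] max [ 0.579 -0.025  0.051]
wrist2 green [289.4 219.5] 101 med [ 0.5827 -0.0468  0.049 ] min [ 0.574 -0.054  0.045] max [ 0.591 -0.039  0.051]
wrist2 blue [567.   10.4] 702 med [0.4696 0.3027 0.0711] min [0.456 0.292 0.061] max [0.481 0.329 0.074]
```

```bash
python3 - <<'E'
from h import *
M=np.array([[-50,20],[-49,-19.93],[-27.02,-52.07],[11.46,-60]])/1e3
W=np.array([[.5453,.0736],[.5215,.0411],[.5214,.0003],[.5525,-.0269]])
a,b=M.mean(0),W.mean(0);U,S,V=np.linalg.svd((M-a).T@(W-b));R=(U@V).T
t=b-R@a; print('R',R,'yaw',np.degrees(np.arctan2(R[1,0],R[0,0])),'t',t,'res mm',((M@R.T+t-W)*1e3).round(1).tolist())
path=lambda L:(-.05,.06-L) if L<=.07 else ((-.05*np.cos((L-.07)/.05),-.01-.05*np.sin((L-.07)/.05)) if L<.14854 else (L-.14854,-.06))
for L in np.arange(0,.2001,.01): print(round(L*1e3),(R@path(L)+t).round(4)*1e3)
# button top from side view
for n in('wrist2','side2'):
    s=dict(np.load(n+'.npz'));P=pts(s);h=cv2.cvtColor(s['pixels'],cv2.COLOR_BGR2HSV)
    m=(cv2.inRange(h,(105,150,60),(130,255,255))>0)&(abs(P[...,0]-.475)<.04)&(abs(P[...,1]-.3)<.04)&(s['z_map']>0)
    q=P[m];zt=np.percentile(q[:,2],90);tq=q[q[:,2]>zt-.004];print(n,zt,tq.min(0),tq.max(0),tq.mean(0),len(tq))
    g=(P[...,2]>.045)&(P[...,2]<.055)&(abs(P[...,0]-.475)<.06)&(abs(P[...,1]-.3)<.06)&(s['z_map']>0)
    print(' boxtop',P[g].min(0),P[g].max(0))
E
```

```text
R [[ 0.83171088  0.55520898]
 [-0.55520898  0.83171088]] yaw -33.7251100868812 t [0.57454105 0.02941172] res mm [[-1.2, 0.2], [1.2, -1.1], [1.8, 0.8], [-1.7, 0.0]]
0 [566.3 107.1]
10 [560.7  98.8]
20 [555.2  90.4]
30 [549.6  82.1]
40 [544.1  73.8]
50 [538.5  65.5]
60 [533.   57.2]
70 [527.4  48.9]
80 [522.7  40. ]
90 [519.9  30.5]
100 [519.   20.5]
110 [520.1  10.6]
120 [523.2   1.1]
130 [528.   -7.6]
140 [534.6 -15.2]
150 [542.4 -21.3]
160 [550.8 -26.9]
170 [559.1 -32.4]
180 [567.4 -38. ]
190 [575.7 -43.5]
200 [584.  -49.1]
wrist2 0.0722848606483916 [0.45714632 0.29266495 0.06830025] [0.48195037 0.32185533 0.07419283] [0.47006158 0.30519096 0.07120961] 613
 boxtop [0.43846463 0.26580575 0.04500891] [0.50888845 0.34792552 0.05490103]
side2 0.07183954151702225 [0.45737928 0.29374608 0.06815377] [0.4848313  0.32039737 0.07372392] [0.47292944 0.30484355 0.07087576] 29
 boxtop [0.43136313 0.26042996 0.04505627] [0.51026863 0.34986709 0.05482057]
```

Call:
{"op": "play_rows", "data": {
  "slide": [
    [10,28,0],
    [10,28,-30],
    [8,22,-35],
    [3,7,-35],
    [0,0,-35],
    [0,0,-30],
    [0,0,-20],
    [0,0,0],
    [0,0,0]
  ],
  "dr": [
    [0,0,0],
    [0,0,0],
    [0,0,0],
    [0,0,0],
    [0,0,0],
    [0,0,0],
    [0,0,0],
    [0,0,0],
    [0,0,0]
  ],
  "grip": [0,0,0,0,0,0,0,0,0]
}}

```text
time: 2.72
eef_pos: [0.5605, 0.12, 0.0912]
tool_rot: [0.176, 0.984, 0.001, 0.001]
ft_force: [0.2, 0.8, 0.4]
gripper_width: 0.0001
```

```bash
python3 - <<'E'
from h import *
s=grab('side','side3');cv2.imwrite('pics/side3c.png',cv2.resize(s['pixels'][110:260,270:430],None,fx=4,fy=4))
grab('wrist','wrist3');r=status.read_state();print(r['eef_pos'],r['tool_rot'],r['ft_force'])
E
```

```text
[0.56101537 0.11971652 0.09217815] [0.17653453 0.98429253 0.00139564 0.00135286] [-0.30326122 -0.08543542 -0.24753759]
```

View pics/side3c.png

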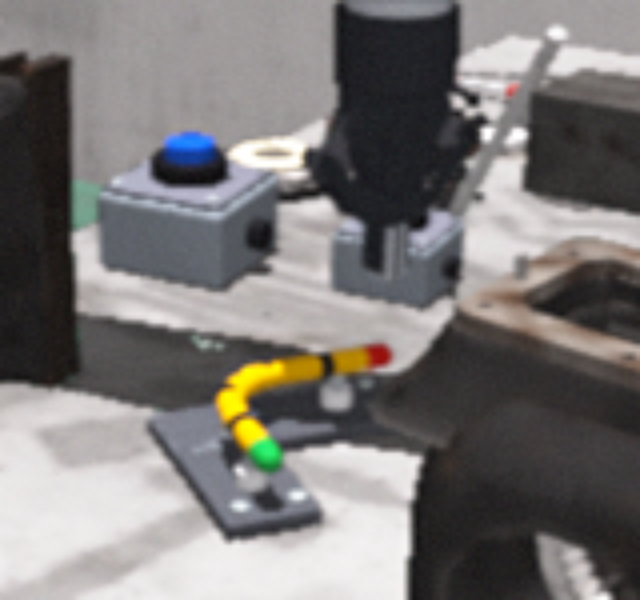

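View pics/wrist3.png

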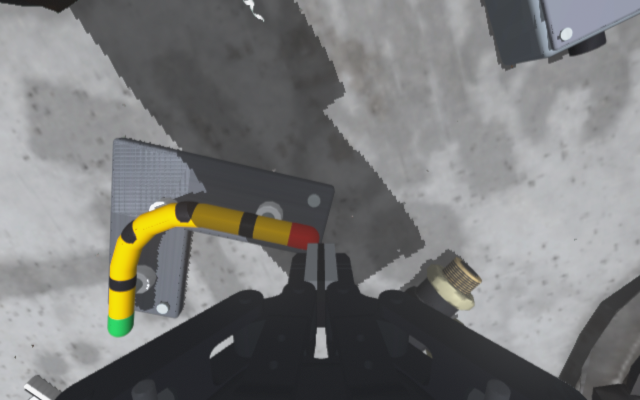

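The side view shows the shut fingers just above and beyond the red end. The wrist view shows the red end at (303,236), beside the fingertips, and the rings at (246,225), (186,211), (128,232) and (121,284). I'll cross-check the ring positions from this closer view.

```bash
python3 fit.py wrist3; python3 m.py wrist3
```

```text
bar px 6952 z max 0.05017483030401025
dark [184.5 210.4] 317 [0.5208 0.0417 0.0475]
dark [247.  225.1] 329 [0.5437 0.0751 0.0479]
dark [128.3 233.4] 194 [0.5221 0.0006 0.0485]
dark [199.5 227. ] 6 [0.5348 0.0444 0.0456]
dark [121.1 284.5] 247 [ 0.5539 -0.0245  0.048 ]
dark [128.9 331.1] 8 [ 0.5924 -0.0446  0.0433]
wrist3 red [301.9 235.5] 541 med [0.5631 0.1052 0.0483] min [0.555 0.095 0.041] max [0.572 0.115 0.051]
wrist3 yellow [166.3 232.6] 3339 med [0.5299 0.0219 0.0484] min [ 0.514 -0.029  0.04 ] max [0.553 0.074 0.052]
wrist3 yellow [271.5 229.9] 806 med [0.5524 0.0884 0.0483] min [0.542 0.075 0.04 ] max [0.565 0.101 0.051]
wrist3 yellow [120.9 303.4] 701 med [ 0.5676 -0.0334  0.0483] min [ 0.554 -0.046  0.04 ] max [ 0.58  -0.023  0.051]
wrist3 green [119.2 326.3] 349 med [ 0.5837 -0.0441  0.0488] min [ 0.575 -0.053  0.042] max [ 0.592 -0.036  0.051]
```

Call:
{"op": "play_rows", "data": {
  "slide": [
    [2,-7,0],
    [2,-6,-8],
    [0,-1,-10],
    [0,0,-10],
    [0,0,-5],
    [0,0,0],
    [0,0,0]
  ],
  "dr": [
    [0,0,0],
    [0,0,0],
    [0,0,0],
    [0,0,0],
    [0,0,0],
    [0,0,0],
    [0,0,0]
  ],
  "grip": [0,0,0,0,0,0,0]
}}

```text
time: 3.4
eef_pos: [0.5675, 0.1036, 0.0602]
tool_rot: [0.177, 0.984, 0.002, 0.004]
ft_force: [0.0, -0.9, 0.4]
gripper_width: 0.0001
```

Call:
{"op": "play_rows", "data": {
  "slide": [
    [-1,0,-5],
    [-1,0,-5],
    [0,0,-3],
    [0,0,-2],
    [0,0,0],
    [0,0,0]
  ],
  "dr": [
    [0,0,0],
    [0,0,0],
    [0,0,0],
    [0,0,0],
    [0,0,0],
    [0,0,0]
  ],
  "grip": [0,0,0,0,0,0]
}}

```text
time: 3.9
eef_pos: [0.5657, 0.104, 0.0443]
tool_rot: [0.177, 0.984, 0.003, 0.005]
ft_force: [-1.1, 0.1, 3.7]
gripper_width: -0.0001
```

```bash
python3 - <<'E'
from h import *
for i in range(3):
    s=snapshot('side');r=status.read_state();print(r['eef_pos'],r['ft_force'])
P=pts(s);h=cv2.cvtColor(s['pixels'],cv2.COLOR_BGR2HSV)
g=(cv2.inRange(h,(45,150,90),(80,255,255))>0)&(P[...,2]>.03)&(abs(P[...,0]-.585)<.03)
s0=dict(np.load('side3.npz'));P0=pts(s0);h0=cv2.cvtColor(s0['pixels'],cv2.COLOR_BGR2HSV)
g0=(cv2.inRange(h0,(45,150,90),(80,255,255))>0)&(P0[...,2]>.03)&(abs(P0[...,0]-.585)<.03)
print(np.median(P[g],0),np.median(P0[g0],0),P[g].max(0),P0[g0].max(0))
E
```

```text
[0.56570548 0.10398626 0.0442848 ] [-0.18402065 -1.28936695  4.32802041]
[0.56573628 0.10399605 0.04436177] [-1.63207234 -1.13782442  4.45846131]
[0.56570676 0.10399405 0.04435701] [-0.72411901 -0.01789628  4.16254629]
[ 0.58934906 -0.05184265  0.04032517] [ 0.58885817 -0.05172805  0.04560737] [ 0.59614114 -0.04209219  0.04526501] [ 0.596776   -0.04265779  0.05028999]
```

The green end has sunk about 5 mm (50.3 → 45.3 mm) and the force is about 4.3 N, so the bar is part-way down. I'll start the stroke now.

Call:
{"op": "play_rows", "data": {
  "slide": [
    [-3,-4,0],
    [-3.5,-5,0],
    [-3.5,-5,0],
    [-3.5,-5,0],
    [-3.5,-5,0],
    [-2,-3,0]
  ],
  "dr": [
    [0,0,0],
    [0,0,0],
    [0,0,0],
    [0,0,0],
    [0,0,0],
    [0,0,0]
  ],
  "grip": [0,0,0,0,0,0]
}}

```text
time: 4.55
eef_pos: [0.546, 0.0761, 0.0453]
tool_rot: [0.176, 0.984, 0.004, 0.007]
ft_force: [1.1, 1.8, 2.8]
gripper_width: -0.0001
```

Call:
{"op": "play_rows", "data": {
  "slide": [
    [-3.5,-5,-0.6],
    [-3.5,-5,-0.4],
    [-3.5,-5,-0.2],
    [-3.5,-5,-0.2],
    [-3,-5,-0.2],
    [-3,-5,-0.2]
  ],
  "dr": [
    [0,0.2,0],
    [0,0.2,0],
    [0,0.2,0],
    [0,0.2,0],
    [0,0.1,0],
    [0,0.1,0]
  ],
  "grip": [0,0,0,0,0,0]
}}

```text
time: 5.05
eef_pos: [0.5242, 0.0433, 0.0435]
tool_rot: [0.176, 0.984, 0.003, -0.002]
ft_force: [1.8, 2.4, 4.8]
gripper_width: 0.0001
```

Call:
{"op": "play_rows", "data": {
  "slide": [
    [-2,-5,0.2],
    [-1,-5,0.1],
    [-1,-5,0],
    [0,-5,0],
    [0,-5,0],
    [0.5,-5,0],
    [1,-4.5,0],
    [1,-4.5,0]
  ],
  "dr": [
    [0,0,0],
    [0,0,0],
    [0,0,0],
    [0,0,0],
    [0,0,0],
    [0,0,0],
    [0,0,0],
    [0,0,0]
  ],
  "grip": [0,0,0,0,0,0,0,0]
}}

```text
time: 5.72
eef_pos: [0.5207, 0.0, 0.0436]
tool_rot: [0.176, 0.984, 0.003, -0.004]
ft_force: [-0.3, 3.9, 5.9]
gripper_width: -0.0002
```

Call:
{"op": "play_rows", "data": {
  "slide": [
    [3,-4,0],
    [3.5,-4,0],
    [3.5,-3.5,0],
    [4,-3.5,0],
    [4,-3,0],
    [4,-2.7,0],
    [4,-2.7,0],
    [3,-2,0]
  ],
  "dr": [
    [0,0,0],
    [0,0,0],
    [0,0,0],
    [0,0,0],
    [0,0,0],
    [0,0,0],
    [0,0,0],
    [0,0,0]
  ],
  "grip": [0,0,0,0,0,0,0,0]
}}

```text
time: 6.38
eef_pos: [0.5512, -0.0294, 0.0432]
tool_rot: [0.177, 0.984, 0.002, -0.006]
ft_force: [-2.7, 2.6, 3.9]
gripper_width: -0.0003
```

```bash
python3 - <<'E'
from h import *
grab('side','side4');grab('wrist','wrist4');r=status.read_state();print(r['eef_pos'],r['tool_rot'],r['ft_force'])
E
python3 m.py side4 side3 wrist4
```

```text
[ 0.55149304 -0.02959248  0.04322421] [ 0.17700042  0.9841955   0.00185892 -0.00515791] [ 2.57797214 -2.11486107  4.41384944]
side4 red [475.1 118. ] 64 med [0.5843 0.9877 0.0737] min [0.561 0.97  0.058] max [0.607 1.006 0.089]
side4 red [364.4 200.4] 22 med [0.5732 0.1023 0.039 ] min [0.568 0.096 0.033] max [0.578 0.11  0.043]
side4 yellow [356.9 201.7] 47 med [0.5615 0.0846 0.0383] min [0.553 0.074 0.03 ] max [0.569 0.098 0.044]
side4 yellow [342.8 204.2] 81 med [0.5391 0.0521 0.039 ] min [0.53  0.032 0.03 ] max [0.553 0.07  0.044]
side4 yellow [331.3 220.6] 33 med [ 0.567  -0.0392  0.0405] min [ 0.556 -0.048  0.034] max [ 0.578 -0.027  0.043]
side4 green [336.2 226. ] 46 med [ 0.5894 -0.0516  0.039 ] min [ 0.573 -0.057  0.011] max [ 0.596 -0.01   0.043]
side4 blue [312.7 146.2] 18 med [0.3057 0.2351 0.099 ] min [ 0.296 -0.077  0.087] max [0.547 0.255 0.233]
side4 blue [370.  160.4] 39 med [0.4765 0.2996 0.0674] min [0.381 0.291 0.01 ] max [0.485 0.473 0.072]
side3 red [474.9 117.9] 65 med [0.5819 0.9862 0.0739] min [0.56  0.969 0.059] max [0.607 1.01  0.09 ]
side3 red [364.3 198.6] 20 med [0.5739 0.1006 0.0445] min [0.568 0.094 0.037] max [0.578 0.108 0.05 ]
side3 yellow [356.6 199.8] 40 med [0.5609 0.0847 0.045 ] min [0.553 0.075 0.036] max [0.568 0.092 0.049]
side3 yellow [335.  207.3] 236 med [0.5375 0.0247 0.0467] min [ 0.46  -0.049 -0.003] max [0.58  0.118 0.051]
side3 green [336.3 223.2] 45 med [ 0.5888 -0.0517  0.0455] min [ 0.549 -0.057  0.006] max [0.597 0.022 0.05 ]
side3 blue [317.3 147.8] 57 med [0.3203 0.2434 0.0916] min [0.297 0.234 0.085] max [0.33  0.271 0.1  ]
wrist4 red [587.7 192.2] 877 med [0.5644 0.1034 0.0419] min [0.555 0.093 0.036] max [0.573 0.114 0.044]
wrist4 yellow [409.4 181.6] 5991 med [0.529  0.0233 0.0416] min [ 0.513 -0.031  0.033] max [0.552 0.074 0.045]
wrist4 yellow [550.7 183.4] 1435 med [0.5538 0.0874 0.0417] min [0.542 0.074 0.035] max [0.566 0.101 0.044]
```

Call:
{"op": "play_rows", "data": {
  "slide": [
    [4.5,-2.2,0.1],
    [4.5,-2.5,0],
    [4.5,-2.5,0],
    [4.5,-2.7,0],
    [4.5,-2.7,0],
    [4,-2.5,0],
    [2,-1,0],
    [0,0,0],
    [0,0,0]
  ],
  "dr": [
    [0,-0.1,0],
    [0,-0.1,0],
    [0,-0.1,0],
    [0,-0.1,0],
    [0,-0.1,0],
    [0,0,0],
    [0,0,0],
    [0,0,0],
    [0,0,0]
  ],
  "grip": [0,0,0,0,0,0,0,0,0]
}}

```text
time: 7.23
eef_pos: [0.5826, -0.047, 0.0432]
tool_rot: [0.177, 0.984, 0.003, -0.001]
ft_force: [-2.7, 2.3, 5.1]
gripper_width: 0.0002
```

Call:
{"op": "play_rows", "data": {
  "slide": [
    [0,0,0],
    [0,0,0],
    [0,0,4],
    [0,0,10],
    [0,0,20],
    [0,0,30],
    [0,0,30],
    [0,0,20],
    [0,0,0]
  ],
  "dr": [
    [0,0,0],
    [0,0,0],
    [0,0,0],
    [0,0,0],
    [0,0,0],
    [0,0,0],
    [0,0,0],
    [0,0,0],
    [0,0,0]
  ],
  "grip": [0,0,0,0,0,0,0,0,0]
}}

```text
time: 7.98
eef_pos: [0.5819, -0.0476, 0.165]
tool_rot: [0.177, 0.984, 0.002, -0.0]
ft_force: [0.6, 0.3, 0.9]
gripper_width: -0.0001
```

```bash
python3 - <<'E'
from h import *
s=grab('side','side5');cv2.imwrite('pics/side5.png',s['pixels']);r=status.read_state();print(r['eef_pos'],r['tool_rot'],r['ft_force'])
E
python3 m.py side5
```

```text
[ 0.58150664 -0.04765727  0.16357733] [ 1.76786610e-01  9.84246528e-01  2.09062390e-03 -9.46965238e-04] [ 0.26326329 -0.76007994  1.01265905]
side5 red [474.9 117.6] 56 med [0.5808 0.988  0.0741] min [0.558 0.972 0.059] max [0.606 1.001 0.089]
side5 red [364.4 198. ] 25 med [0.573  0.102  0.0452] min [0.567 0.095 0.038] max [0.578 0.109 0.051]
side5 yellow [356.8 199.3] 48 med [0.5617 0.0856 0.0462] min [0.551 0.073 0.038] max [0.57  0.095 0.05 ]
side5 yellow [336.3 204.6] 158 med [0.5356 0.0347 0.047 ] min [ 0.522 -0.029  0.037] max [0.552 0.07  0.051]
side5 yellow [331.3 217.9] 38 med [ 0.5669 -0.0383  0.0476] min [ 0.53  -0.049  0.011] max [0.576 0.028 0.05 ]
side5 green [336.  223.3] 43 med [ 0.5888 -0.0514  0.0457] min [ 0.577 -0.057  0.037] max [ 0.597 -0.042  0.05 ]
side5 blue [314.2 147.6] 35 med [0.311  0.2384 0.0938] min [ 0.293 -0.093  0.085] max [0.562 0.257 0.237]
side5 blue [370.  160.4] 39 med [0.4751 0.3005 0.0671] min [0.396 0.289 0.008] max [0.484 0.477 0.072]
```

View pics/side5.png

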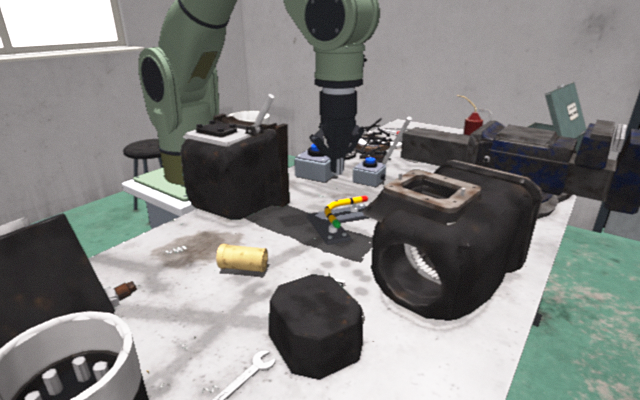

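The bar is back at rest height: the green top measures 50 mm and the ends are unmoved. Before going to the button at about (470, 305), I'll check clearance to the lever behind it.

```bash
python3 - <<'E'
from h import *
Q=[]
for n in('scene0','side0','side2'):
    s=dict(np.load(n+'.npz'));Q.append(pts(s)[s['z_map']>0])
s=snapshot('scene');cv2.imwrite('pics/scene6.png',s['pixels']);Q.append(pts(s)[s['z_map']>0])
Q=np.vstack(Q);d=Q[:,:2]-[.471,.305]
ax=d@[-.93,.365];ay=d@[.365,.93]
k=(Q[:,2]>.09)&(Q[:,2]<.35)&(np.hypot(*d.T)<.15)
for z0 in np.arange(.09,.35,.02):
    q=k&(Q[:,2]>=z0)&(Q[:,2]<z0+.02)
    if q.any():
        j=np.where(q)[0][np.hypot(*d[q].T).argmin()];print(round(z0,2),q.sum(),Q[j].round(3),'tool x,y',ax[j].round(3),ay[j].round(3), 'min|ay|',ay[q].min().round(3))
E
```

```text
0.09 525 [0.544 0.366 0.093] tool x,y -0.046 0.084 min|ay| -0.091
0.11 521 [0.535 0.37  0.117] tool x,y -0.036 0.084 min|ay| 0.082
0.13 789 [0.535 0.367 0.132] tool x,y -0.037 0.081 min|ay| 0.081
0.15 268 [0.536 0.373 0.151] tool x,y -0.036 0.087 min|ay| 0.086
0.17 128 [0.534 0.385 0.175] tool x,y -0.029 0.097 min|ay| 0.095
0.19 36 [0.54  0.38  0.196] tool x,y -0.037 0.095 min|ay| 0.095
```

Call:
{"op": "play_rows", "data": {
  "slide": [
    [0,10,20],
    [-11,36,15],
    [-12,36,0],
    [-12,36,0],
    [-12,36,0],
    [-12,36,0],
    [-10,30,0],
    [-5,15,0],
    [0,0,0],
    [0,0,0]
  ],
  "dr": [
    [0,0,0],
    [0,0,0],
    [0,0,0],
    [0,0,0],
    [0,0,0],
    [0,0,0],
    [0,0,0],
    [0,0,0],
    [0,0,0],
    [0,0,0]
  ],
  "grip": [0,0,0,0,0,0,0,0,0,0]
}}

```text
time: 8.92
eef_pos: [0.4973, 0.1943, 0.1902]
tool_rot: [0.178, 0.984, -0.001, -0.008]
ft_force: [0.3, -0.5, -0.2]
gripper_width: 0.0001
```

Call:
{"op": "play_rows", "data": {
  "slide": [
    [-7,28,0],
    [-8,32,0],
    [-7,28,-10],
    [-4,15,-20],
    [0,5,-20],
    [0,0,-15],
    [0,0,0],
    [0,0,0]
  ],
  "dr": [
    [0,-0.2,0],
    [0,-0.2,0],
    [0,-0.2,0],
    [0,-0.2,0],
    [0,-0.1,0],
    [0,0,0],
    [0,0,0],
    [0,0,0]
  ],
  "grip": [0,0,0,0,0,0,0,0]
}}

```text
time: 9.58
eef_pos: [0.473, 0.298, 0.1191]
tool_rot: [0.183, 0.983, -0.003, -0.0]
ft_force: [0.4, 0.2, 0.8]
gripper_width: -0.0002
```

```bash
python3 - <<'E'
from h import *
s=grab('side','side6');cv2.imwrite('pics/side6c.png',cv2.resize(s['pixels'][80:220,280:440],None,fx=4,fy=4))
r=status.read_state();print(r['eef_pos'],r['tool_rot'],r['ft_force'])
grab('wrist','wrist6')
E
python3 m.py wrist6 | grep blue
```

```text
[0.47306591 0.29774956 0.11923087] [ 1.83676666e-01  9.82981556e-01 -3.18085478e-03 -1.59433686e-04] [ 0.08385049  0.04525568 -1.13854379]
wrist6 blue [122.    2.6] 244 med [0.3253 0.2521 0.0915] min [0.321 0.243 0.086] max [0.327 0.26  0.098]
wrist6 blue [322.6 216.3] 153 med [0.4693 0.2999 0.0715] min [0.458 0.295 0.07 ] max [0.478 0.306 0.073]
```

View pics/side6c.png

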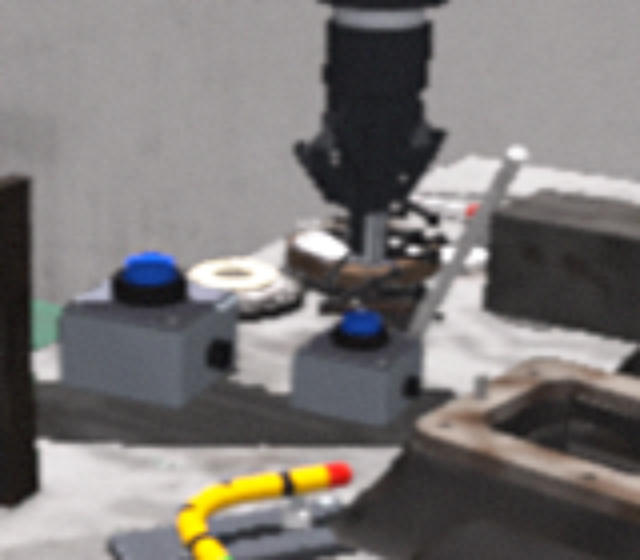

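View pics/wrist6.png

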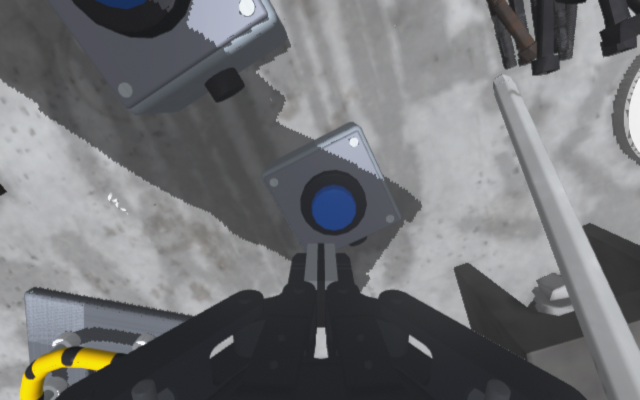

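The wrist view shows the small box's button centred at about (334,208), just ahead of the fingertips. The side crop shows the fingers directly above it and the lever clear. I'll centre over it and descend.

Call:
{"op": "play_rows", "data": {
  "slide": [
    [-2,4,-8],
    [-1,3,-10],
    [0,0,-10],
    [0,0,-8],
    [0,0,-4],
    [0,0,0],
    [0,0,0]
  ],
  "dr": [
    [0,0,0],
    [0,0,0],
    [0,0,0],
    [0,0,0],
    [0,0,0],
    [0,0,0],
    [0,0,0]
  ],
  "grip": [0,0,0,0,0,0,0]
}}

```text
time: 10.27
eef_pos: [0.4713, 0.3047, 0.0774]
tool_rot: [0.185, 0.983, -0.002, 0.001]
ft_force: [0.1, 0.1, 0.7]
gripper_width: -0.0
```

Call:
{"op": "play_rows", "data": {
  "slide": [
    [0,0,-3],
    [0,0,-3],
    [0,0,-2],
    [0,0,-1],
    [0,0,-1],
    [0,0,0],
    [0,0,0]
  ],
  "dr": [
    [0,0,0],
    [0,0,0],
    [0,0,0],
    [0,0,0],
    [0,0,0],
    [0,0,0],
    [0,0,0]
  ],
  "grip": [0,0,0,0,0,0,0]
}}

```text
time: 10.85
eef_pos: [0.4717, 0.3047, 0.0676]
tool_rot: [0.185, 0.983, -0.002, 0.002]
ft_force: [-1.9, -0.6, 3.9]
gripper_width: 0.0001
```

Call:
{"op": "play_rows", "data": {
  "slide": [
    [0,0,-1],
    [0,0,-0.6],
    [0,0,0],
    [0,0,0]
  ],
  "dr": [
    [0,0,0],
    [0,0,0],
    [0,0,0],
    [0,0,0]
  ],
  "grip": [0,0,0,0]
}}

```text
time: 11.18
eef_pos: [0.4717, 0.3048, 0.0663]
tool_rot: [0.185, 0.983, -0.001, 0.002]
ft_force: [-1.6, -0.0, 4.4]
gripper_width: -0.0002
```

Call:
{"op": "play_rows", "data": {
  "slide": [
    [0,0,-1],
    [0,0,-1],
    [0,0,0],
    [0,0,0]
  ],
  "dr": [
    [0,0,0],
    [0,0,0],
    [0,0,0],
    [0,0,0]
  ],
  "grip": [0,0,0,0]
}}

```text
time: 11.52
eef_pos: [0.4716, 0.3048, 0.0664]
tool_rot: [0.185, 0.983, -0.001, 0.002]
ft_force: [-2.0, -0.9, 5.3]
gripper_width: -0.0001
```

Call:
{"op": "play_rows", "data": {
  "slide": [
    [0,0,-2],
    [0,0,-2]
  ],
  "dr": [
    [0,0,0],
    [0,0,0]
  ],
  "grip": [0,0]
}}

```text
time: 11.68
eef_pos: [0.472, 0.3049, 0.065]
tool_rot: [0.185, 0.983, -0.001, 0.003]
ft_force: [-14.6, -8.1, 65.4]
gripper_width: -0.0
```

The force jumped to 65 N with almost no travel, so the button is on its stop. Lifting off.

Call:
{"op": "play_rows", "data": {
  "slide": [
    [0,0,3],
    [0,0,10],
    [0,0,25],
    [0,0,30],
    [0,0,30],
    [0,0,20],
    [0,0,0],
    [0,0,0]
  ],
  "dr": [
    [0,0,0],
    [0,0,0],
    [0,0,0],
    [0,0,0],
    [0,0,0],
    [0,0,0],
    [0,0,0],
    [0,0,0]
  ],
  "grip": [0,0,0,0,0,0,0,0]
}}

```text
time: 12.35
eef_pos: [0.4717, 0.3045, 0.1902]
tool_rot: [0.185, 0.983, -0.0, 0.003]
ft_force: [0.5, 0.0, -1.2]
gripper_width: -0.0
```

```bash
python3 - <<'E'
from h import *
s=grab('side','side7');grab('wrist','wrist7');cv2.imwrite('pics/side7.png',s['pixels'])
r=status.read_state();print(r['eef_pos'],r['ft_force'])
E
python3 m.py side7 wrist7
```

```text
[0.47147519 0.30441693 0.18935084] [ 0.44711482  0.23612058 -0.55679758]
side7 red [475. 118.] 65 med [0.5823 0.9854 0.0736] min [0.56  0.965 0.059] max [0.608 1.006 0.089]
side7 red [364.4 198.1] 24 med [0.5731 0.1018 0.045 ] min [0.566 0.097 0.039] max [0.578 0.108 0.05 ]
side7 yellow [356.7 199.2] 47 med [0.561  0.0848 0.0454] min [0.552 0.074 0.038] max [0.569 0.098 0.051]
side7 yellow [335.  207.6] 211 med [0.5383 0.0192 0.047 ] min [ 0.51  -0.049  0.011] max [0.579 0.071 0.051]
side7 green [336.2 223.1] 45 med [ 0.5892 -0.0514  0.0455] min [ 0.547 -0.057  0.006] max [0.596 0.022 0.05 ]
side7 blue [317.1 147.2] 79 med [0.3167 0.2467 0.0943] min [0.298 0.235 0.084] max [0.329 0.269 0.1  ]
side7 blue [369.8 160.7] 46 med [0.4765 0.3001 0.0672] min [0.461 0.293 0.06 ] max [0.486 0.314 0.072]
wrist7 red [183.  318.1] 131 med [0.5596 0.1062 0.0458] min [0.445 0.097 0.038] max [0.564 0.269 0.254]
wrist7 yellow [105.4 319.8] 1190 med [0.5292 0.0249 0.0483] min [ 0.513 -0.027  0.038] max [0.553 0.074 0.052]
wrist7 yellow [165.6 316.8] 317 med [0.5508 0.0891 0.0475] min [0.542 0.077 0.038] max [0.562 0.101 0.051]
wrist7 yellow [ 81.2 360. ] 259 med [ 0.5681 -0.0322  0.048 ] min [ 0.555 -0.046  0.039] max [ 0.58  -0.022  0.051]
wrist7 green [ 81.2 373.4] 121 med [ 0.5838 -0.0433  0.0486] min [ 0.439 -0.051  0.042] max [0.592 0.254 0.272]
wrist7 blue [165.3  17.9] 1835 med [0.3143 0.2535 0.0985] min [0.297 0.237 0.087] max [0.326 0.276 0.101]
wrist7 blue [176.5   4.1] 15 med [0.3099 0.2658 0.099 ] min [0.307 0.265 0.098] max [0.313 0.267 0.1  ]
```

View pics/side7.png

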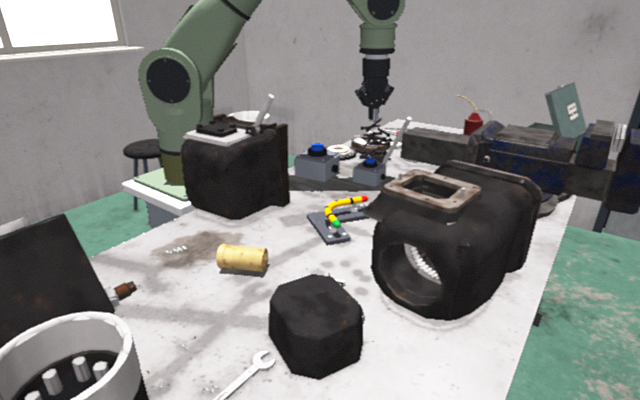

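The bar is up at 50 mm and its ends haven't moved. The blue button is back out, with its top at 72 mm. The fingers are clear and the brass bush is where it started. Handing in.

```bash
python3 -c "
from cell import env
print(env.job_done())"
```

```text
the job is handed in; nothing more can be done
None
```

I ran the whole job in one go and handed it in after about 12.5 s of the 51 s allowed. The hand-in gives no verdict, so the results below are from my own checks.

- **Bar stroke:** with the fingers shut, I pressed the red end about 5 mm down and ran along the crest, round the bend to the green end. At each stop the bar read about 5–7 mm down, with roughly 3–6 N on the fingertips. It never lifted off or came near its stop in those readings.
- **Reset button:** I then lifted off and pushed the button on the smaller box to its stop. The last push read 65 N on the fingertips, harder than it needed but under the 120 N wrist limit. Then I let it out and raised the arm clear.

**Last checks:**
- **Bar:** back at its 50 mm rest height, with both ends within about 1 mm of where they started in the side view. The last wrist view put the red and green ends up to 5 mm off the first wrist view. I put that down to the ends being partly hidden at the edge of that picture.
- **Button:** back out, with its top at 72 mm as before.
- **Loose parts:** the brass bush looks unmoved in the last picture. I did not measure the bush, cradle or elbow fitting again at the end, but the fingers never went near them.
- **Force:** with the fingers clear, it read about zero, within noise.

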